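Seat a tapered stake in its cup and rock it free

TASK

Take the drum-headed steel stake out of the slanted rack and set it upright, tapered foot down, in the brass-lined tapered cup of the holder; press it fully home with a firm, steady push of about 10 N (never hammering it in), and let go. Then rock it a few degrees by its head to see that it is not jammed, without tipping it out of the cup, and leave it standing free, upright and fully home. Leave the ball-headed stake and the other tools where they are.

Things in the scene. Friction and masses are not known exactly. Their poses are not given: they have to be found in the camera images.
- stake: The stake to move: bare steel, 79 mm tall, 0.3 to 0.55 kg, round about its z axis (origin at the centre of the foot, z to the head). Up from the foot: cone from 16 mm diameter at 0 to 56 mm at 22 mm, 56 mm rim to 25 mm, 22 mm neck with brass band to 56 mm, flat-topped drum head of 32 mm diameter to 79 mm. Starts in a rack hole, leaning 30 degrees to the rack's front (-x).
- stake_head (a point): Centre of the stake's drum head, on its axis, 68 mm from the foot. While the stake leans in the rack, the head is grasped squarely by coming in along the stake's axis.
- ball_stake: Bystander: a stake with the same foot but a dark steel ball head (32 mm) and a red band on the neck, 86 mm tall, parked in the rack's other hole, 130 mm from the stake; origin and axes as for the stake.
- rack: Fixed wooden rack, 130 x 260 mm, about 90 mm high, origin under its centre: a board tilted 30 degrees towards its front (-x), with two 45 mm square holes at y = +65 and -65 mm in which the stakes' cones hang.
- holder: Fixed holder: 130 x 130 x 16 mm dark wood base, steel pedestal and rigid brass cup, rim 74 mm above the table and 63 mm wide outside; origin under its centre, z up. The cup's cone matches the stake's foot (42 degrees from the axis, 52 mm wide at the rim). A seated stake stands 59 mm above the rim.
- seat (a point): Point on the cup's axis, 54 mm above the holder's underside, where the foot (origin) of a fully seated stake lies; z up. The blunt taper does not lock: a sideways push of 2 to 12 N near the head's top (lower, it may bind) tips a seated stake over the cup's far rim; it drops back when the push is taken away.
- hammer: Bystander: chasing hammer, about 240 mm long, lying across in front of the robot.
- punch0: Bystander: dark steel punch, 9 mm square, 110 mm long, lying at the middle of the table, far side.
- punch1: Bystander: a second punch of the same kind, lying at the middle, nearer the robot.
- basket: Bystander: green plastic bowl, 140 mm wide, 60 mm high, on the left.
- bottle: Bystander: standing bottle, 60 mm wide, 190 mm high, on the right.
- brush: Bystander: brush lying on the table, near right.
Things that resemble listed ones, but are neither listed nor needed, are in the scene too. What is shaped like the holder but red is not meant.

How it is judged:
On the way, in this order (a step that is already met when the one before it is completed fails the run):
1. the stake is upright and home in the cup and pressed into it with at least 8 N (its own weight of 3 to 5 N included) (horizontal distance between stake and seat below 0.003 m and z of stake in the frame of seat between -0.003 and 0.0025 m and angle between stake's own z axis and vertical below 0.035 rad and contact force between stake and holder above 8 N), for 0.2 s.
2. the stake is let go, standing home in the cup (horizontal distance between stake and seat below 0.003 m and z of stake in the frame of seat between -0.003 and 0.0025 m and angle between stake's own z axis and vertical below 0.035 rad and contact force between stake and the fingers below 0.2 N), for 0.2 s.
3. the stake is rocked at least 2.9 degrees while its foot stays in the cup (angle between stake's own z axis and vertical above 0.05 rad and distance between stake and seat below 0.016 m), for 0.05 s.
At the end, for the whole second after the job is handed in: The stake stands at rest in the cup, touched by nothing else: foot within 3 mm of the cup's axis and from 3 mm below to 2.5 mm above the seat point, axis within 2 degrees of vertical (horizontal distance between stake and seat below 0.003 m and z of stake in the frame of seat between -0.003 and 0.0025 m and angle between stake's own z axis and vertical below 0.035 rad and linear speed of stake below 0.01 m/s and angular speed of stake below 0.1 rad/s and contact force between stake and holder above 1 N).
It fails at once if the stake is driven or dropped into the cup with more than 50 N (contact force between stake and holder above 50 N).
It fails at once if the stake is tipped out: leans more than 25 degrees near the cup (distance between stake and seat below 0.05 m and angle between stake's own z axis and vertical above 0.44 rad).
It fails at once if a bystander is moved by more than 20 mm (distance of any of ball_stake, hammer, punch0, punch1, basket, bottle, brush from where it was at the start of the episode above 0.02 m).
It also fails if it takes over 61 s, if anything falls off the work surface, if the arm or the gripper's body presses on something with over 40 N, if the wrist force passes 120 N, or if a joint passes its speed limit or range.

ROBOT

A 7-joint arm with a two-finger parallel gripper is mounted at the origin on the work surface. World frame = base frame: x ahead of the robot, y to its left, z up, the work surface at z = 0. Lengths are in m, angles in rad, forces in N, time in s.
With the tool pointing down it reaches from about 0.425 to 0.875 m from the base axis. Payload 4.7 kg.
Tool frame: the origin (TCP) lies midway between the tips of the shut fingers; the grasp point (between the pads) lies 19 mm behind it (ctrl.hold_point_z is the distance from the TCP to the grasp point, in m); y points along the fingers, x is the direction in which the jaws open and shut, and the axes are right-handed (so a half turn about y gives the same grasp; the last joint's range is limited). The gripper opens to 87 mm and grips with 3 to 60 N. Pads are 19 mm wide; open, the fingers measure 117 mm over their backs; the gripper's body (75 mm by 190 mm) begins 51 mm behind the grasp point.
Start: joints at [1.292, 0.321, -0.07, 1.45, 0.023, 1.371, -0.057], TCP at [0.188, -0.622, 0.223] pointing down, gripper open.
Joint ranges: [-2.86, 2.86], [-0.3, 2.09], [-1.38, 1.24], [0.06, 2.45], [-1.56, 4.7], [0.09, 2.05], [-2.69, 2.69]. Speed limits (rad/s): [2.57, 2.57, 3.14, 3.14, 3.14, 3.14, 3.14].

INTERFACE

Orientations are given as [roll, pitch, yaw] about the fixed x, y, z axes, in that order (R = Rz(yaw) Ry(pitch) Rx(roll)).
In Python, from workcell import ctrl gives the robot as it stands.
- The arm moves only by the tool apply_moves, never from a script. Its argument "deltas" is a list of rows, each a list of 5 numbers: the shift along the tool's x, y, z in m, then the turn about the tool's y in degrees, then the opening, from 0 (shut) to 1 (fully open). In form: [[x, y, z, roll, grip], ...]. A call has 1 to 10 rows; each row is the pose to reach, as a shift and turn from the pose commanded when the call began, along the tool's axes at that moment; what a row does not reach only later rows make up. A row lasts 1/8 s, in which the tool goes at most 62.5 mm and 10.7 degrees, less where a joint would pass 70% of its speed; a pose out of reach is approached as far as the arm can. A call with a gripper value outside its range is refused whole. The fingers move at their own pace and stop on an object; "squeeze" is the grip in N (left out, the last holds). Time passes only in rows, so rows that repeat a pose let the fingers close. It gives the time, the measured TCP pose, the force and the opening at its end, in the units of the state.
- ctrl.get_obs(): the state, without advancing time (a new reading comes with each control period).
- ctrl.snapshot(name): name is "scene" or "top" or "wrist"; returns (picture, depth): 400x640x3 uint8, red, green, blue; 400x640 float32, m along the optical axis (not along the pixel's ray), 0 where there is no reading.
- ctrl.camera_params(name): a dict with "K" (3x3 intrinsics, pixels), "pose" (4x4, takes a point from camera to world coordinates). Camera axes: x right, y down, z forward; pixel columns grow to the right and rows downward; lengths in m; the calibration is good to about 2 mm. A picture is of the moment at which its call begins: read the wrist's pose just before it. camera_params takes no time and is no camera call; for the wrist camera it gives the pose at the moment of the call.
- ctrl.job_done(): hands the job in, once; it reports no verdict.
Trained networks look in the newest picture that a camera, given by its name, has taken for a name from the list of things; names that differ only in an ending like _2 or _b are one class to them, and where a whole thing is asked for, a point or a joint stands for the part that bears it (a point fixed in the world has none). Each returns a list of dicts, best first, with "p" (0 to 1); they miss things now and then, are a little off and sometimes report something else, mostly with a low value. They report only what shows in the picture. A call takes as long as a camera call. They do not tell look-alikes from the thing itself.
- ctrl.recognise(camera, target): "box" ([left, top, right, bottom] as shares, 0 to 1, of the picture: columns of its width, rows of its height, round what is visible of it).
- ctrl.regions_of(camera, target): "mask" (400x640 bool, what is visible of it) and "box" ([left, top, right, bottom] as shares, 0 to 1, of the picture: columns of its width, rows of its height, round what is visible of it).
- ctrl.pinpoint(camera, target): "centre" ([column, row] as shares, 0 to 1, of the picture: columns of its width, rows of its height: a listed point, or the origin of a listed thing).
The state is a dict: "t": time; "joint_positions": joint angles; "joint_vel": joint speeds; "joint_efforts": joint torques, N m; "ee_pos": TCP position; "orientation": TCP orientation; "force": force on the tool from outside, world axes, zero at the start; "ft_torque": the same for the moment, N m; "finger_gap": finger opening in m.
Only numpy, scipy, OpenCV 4.12 (cv2) and the standard library are available. Lean on these libraries where they do the work, as an engineer would, in place of code of your own. Each camera call takes 0.05 s, during which the arm holds its last target. There are 200 camera calls.

## Working session

There is one attempt and no reset: what is moved stays moved. The work goes in short steps, Python scripts to look and compute and a tool call to move; the robot and the scene stay as the last step left them, time stands still between calls to the robot, and variables do not carry over. Pictures are saved under pics/ and viewed, about 8 in all and at most 12, crops included, and the job is handed in when it is done.

Besides the shell and the picture viewer there is one more tool, called after "Request:" by a JSON object that holds its "op" and its "data". apply_moves: Moves the arm, as the interface text tells. Its arguments: {"type":"object","properties":{"deltas":{"type":"array","items":{"type":"array","items":{"type":"number"}}},"squeeze":{"type":"number"}},"required":["deltas"]}

```bash
ls; mkdir -p pics
python3 - <<'E'
from workcell import ctrl
import cv2,numpy as np
o=ctrl.get_obs();print({k:np.round(v,4) for k,v in o.items()},ctrl.hold_point_z)
for n in ["top","scene"]:
    p,d=ctrl.snapshot(n);cv2.imwrite(f"pics/{n}0.png",p[:,:,::-1]);c=ctrl.camera_params(n);K=c["K"];T=c["pose"]
    print(n,K.round(1).tolist(),T.round(3).tolist())
    np.savez(f"{n}0.npz",p=p,d=d,K=K,T=T)
    for t in ["stake_head","stake","ball_stake","holder","seat","rack","bottle","basket"]:
        for r in ctrl.pinpoint(n,t)[:3]:
            u,v=r["centre"][0]*640,r["centre"][1]*400
            z=d[min(399,max(0,int(v))),min(639,max(0,int(u)))]
            w=T@np.r_[np.linalg.inv(K)@[u,v,1]*z,1]
            print(n,t,round(r["p"],2),round(u,1),round(v,1),w[:3].round(3))
E
```

```text
pics
{'t': np.float64(0.0), 'joint_positions': array([ 1.2921,  0.3218, -0.0701,  1.4517,  0.0226,  1.3708, -0.0569]), 'joint_vel': array([ 0.0001, -0.0006, -0.0004,  0.0017,  0.0007, -0.0012,  0.0003]), 'joint_efforts': array([-2.00000e-04, -4.91290e+01, -4.04200e-01, -3.12525e+01,
       -6.41000e-02,  4.38000e-02,  2.00000e-04]), 'ee_pos': array([ 0.1874, -0.6218,  0.2215]), 'orientation': array([-1.5709,  0.0019, -1.278 ]), 'force': array([-0.6565, -0.2883, -0.084 ]), 'ft_torque': array([-0.0029,  0.0044, -0.0189]), 'finger_gap': np.float64(0.0871)} 0.0187
top [[416.5, 0.0, 325.8], [0.0, 416.5, 191.1], [0.0, 0.0, 1.0]] [[0.025, -0.997, 0.078, 0.39], [-1.0, -0.025, -0.002, 0.006], [0.004, -0.078, -0.997, 1.267], [0.0, 0.0, 0.0, 1.0]]
top stake_head 0.6 264.6 172.0 [0.528 0.175 0.118]
top stake_head 0.18 462.6 157.2 [ 0.594 -0.394  0.059]
top stake 0.72 268.8 163.7 [0.557 0.17  0.079]
top stake 0.18 462.4 154.9 [ 0.598 -0.39   0.07 ]
top ball_stake 0.73 226.0 162.4 [0.558 0.293 0.076]
top holder 0.91 386.4 156.6 [ 0.589 -0.17   0.064]
top holder 0.65 254.6 246.7 [0.318 0.206 0.051]
[... 392 characters left out ...]
[0.0, 0.0, 1.0]] [[0.816, 0.45, -0.363, 0.983], [0.578, -0.651, 0.493, -0.642], [-0.014, -0.612, -0.791, 1.118], [0.0, 0.0, 0.0, 1.0]]
scene stake_head 0.8 357.5 157.4 [0.526 0.168 0.116]
scene stake 0.58 371.9 178.9 [0.584 0.153 0.079]
scene ball_stake 0.72 308.7 287.8 [ 0.62  -0.193  0.029]
scene ball_stake 0.59 389.9 148.6 [0.567 0.28  0.077]
scene holder 0.87 307.9 145.5 [0.334 0.198 0.023]
scene holder 0.78 305.9 286.5 [ 0.616 -0.197  0.037]
scene seat 0.84 306.3 280.3 [ 0.617 -0.196  0.069]
scene seat 0.78 305.7 134.0 [0.318 0.21  0.054]
scene rack 0.76 378.2 176.6 [0.599 0.16  0.091]
scene bottle 0.79 250.9 363.6 [ 0.644 -0.429  0.086]
scene basket 0.58 360.7 115.3 [0.403 0.387 0.039]
```

View pics/top0.png

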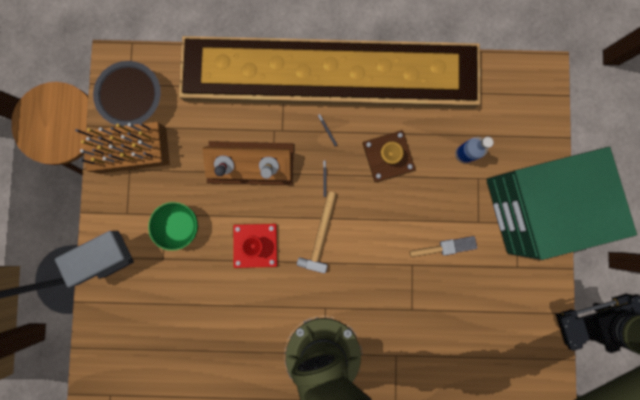

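View pics/scene0.png

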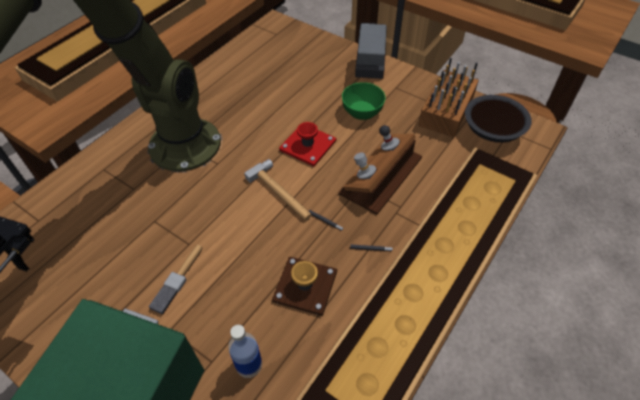

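Request:
{"op": "apply_moves", "data": {"deltas": [[0, -0.06, 0, 0, 1], [-0.03, -0.12, 0.05, 8, 1], [-0.29, -0.15, 0.5, 16.8, 1], [-0.29, -0.15, 0.5, 16.8, 1], [-0.29, -0.15, 0.5, 16.8, 1], [-0.29, -0.15, 0.5, 16.8, 1], [-0.29, -0.15, 0.5, 16.8, 1], [-0.29, -0.15, 0.5, 16.8, 1], [-0.29, -0.15, 0.5, 16.8, 1], [-0.29, -0.15, 0.5, 16.8, 1]]}}

```text
t: 2.15
ee_pos: [0.5589, -0.2254, 0.37]
orientation: [-1.57, -0.001, -1.572]
force: [0.5, -0.6, -0.8]
finger_gap: 0.087
```

Request:
{"op": "apply_moves", "data": {"deltas": [[0, 0, 0, 0, 1], [0, 0, 0, 0, 1]]}}

```text
t: 2.4
ee_pos: [0.5576, -0.2271, 0.3693]
orientation: [-1.571, -0.001, -1.571]
force: [-0.4, -0.4, -0.4]
finger_gap: 0.0873
```

```bash
cat > h.py <<'E'
from workcell import ctrl
import cv2,numpy as np
def cloud(name):
    c=ctrl.camera_params(name);p,d=ctrl.snapshot(name);K,T=c["K"],c["pose"]
    v,u=np.mgrid[:400,:640];r=np.stack([(u-K[0,2])/K[0,0]*d,(v-K[1,2])/K[1,1]*d,d,np.ones_like(d)],-1)
    return p,d,(r@T.T)[...,:3],K,T
def state():
    o=ctrl.get_obs();print("t",round(float(o["t"]),2),"ee",o["ee_pos"].round(4),"ori",o["orientation"].round(4),"F",o["force"].round(2),"gap",round(float(o["finger_gap"]),4),"q",o["joint_positions"].round(2))
def circ(P):
    A=np.c_[2*P[:,:2],np.ones(len(P))];s=np.linalg.lstsq(A,(P[:,:2]**2).sum(1),rcond=None)[0]
    return s[:2],np.sqrt(s[2]+s[0]**2+s[1]**2)
E
python3 - <<'E'
from h import *
state()
p,d,W,K,T=cloud("wrist");cv2.imwrite("pics/w1.png",p[:,:,::-1]);np.savez("w1.npz",p=p,W=W,d=d)
print(T.round(3).tolist(),K.round(0).tolist())
for t in ["holder","seat"]:
    for r in ctrl.pinpoint("wrist",t)[:2]:
        u,v=r["centre"][0]*640,r["centre"][1]*400;print(t,r["p"],u,v)
        dz=T[:3,:3]@np.linalg.inv(K)@[u,v,1];z=0.054 if t=="seat" else 0
        print((T[:3,3]+dz*(z-T[2,3])/dz[2]).round(4))
m=(W[...,2]>.068)&(W[...,2]<.08)&(np.hypot(W[...,0]-.605,W[...,1]+.188)<.06)
P=W[m];print(len(P),P.min(0),P.max(0))
E
```

```text
t 2.4 ee [ 0.5576 -0.2271  0.3693] ori [-1.5714e+00 -7.0000e-04 -1.5710e+00] F [-0.42 -0.37 -0.4 ] gap 0.0873 q [ 0.67  0.22 -0.4   1.31  0.09  1.63 -1.29]
[[-0.001, -0.965, -0.261, 0.63], [-1.0, 0.001, 0.001, -0.228], [-0.0, 0.261, -0.965, 0.532], [0.0, 0.0, 0.0, 1.0]] [[312.0, 0.0, 328.0], [0.0, 312.0, 197.0], [0.0, 0.0, 1.0]]
holder 0.96 302.976 132.6
[ 0.5989 -0.186   0.    ]
seat 0.93 299.712 132.32
[ 0.6025 -0.1853  0.054 ]
seat 0.17 68.8 156.32
[0.5669 0.1697 0.054 ]
889 [ 0.57078334 -0.21483661  0.06800662] [ 0.6332954  -0.15386889  0.0766647 ]
```

Request:
{"op": "apply_moves", "data": {"deltas": [[-0.397, 0.1, -0.03, 0, 1], [-0.397, 0.1, -0.03, 0, 1], [-0.397, 0.1, -0.03, 0, 1], [-0.397, 0.1, -0.03, 0, 1], [-0.397, 0.1, -0.03, 0, 1], [-0.397, 0.1, -0.03, 0, 1], [-0.397, 0.1, -0.03, 0, 1], [-0.397, 0.1, -0.03, 0, 1], [-0.397, 0.1, -0.03, 0, 1], [-0.397, 0.1, -0.03, 0, 1]]}}

```text
t: 3.8
ee_pos: [0.5288, 0.1679, 0.2697]
orientation: [-1.57, -0.001, -1.575]
force: [0.7, 0.0, 0.8]
finger_gap: 0.087
```

Run:
```python
from h import *
a=np.load("w1.npz");W=a["W"]
m=(W[...,2]>.069)&(W[...,2]<.08)&(np.hypot(W[...,0]-.602,W[...,1]+.185)<.045)
P=W[m];print("cup",circ(P),np.median(P[:,2]),(P.max(0)+P.min(0))/2)
state()
p,d,W,K,T=cloud("wrist");cv2.imwrite("pics/w2.png",p[:,:,::-1]);np.savez("w2.npz",p=p,W=W,d=d)
for t,z in [("stake_head",.118),("stake",.059),("ball_stake",.06)]:
    for r in ctrl.pinpoint("wrist",t)[:2]:
        u,v=r["centre"][0]*640,r["centre"][1]*400
        dz=T[:3,:3]@np.linalg.inv(K)@[u,v,1]
        print(t,round(r["p"],2),round(u),round(v),(T[:3,3]+dz*(z-T[2,3])/dz[2]).round(4))
H=W[(W[...,2]>.112)&(abs(W[...,1]-.17)<.04)&(abs(W[...,0]-.526)<.05)]
print(len(H),H.min(0),H.max(0),np.median(H,0))
B=W[(W[...,2]>.112)&(abs(W[...,1]-.3)<.04)&(abs(W[...,0]-.526)<.05)]
if len(B):print("ball",len(B),B.min(0),B.max(0))
# top plane of the head
rng=np.random.default_rng(0);best=None
for _ in range(300):
    q=H[rng.choice(len(H),3,False)];n=np.cross(q[1]-q[0],q[2]-q[0]);n/=np.linalg.norm(n)+1e-12;n*=np.sign(n[2])
    i=abs((H-q[0])@n)<.0015
    if n[2]>.7 and (best is None or i.sum()>best[0].sum()):best=(i,n)
Q=H[best[0]];c=Q.mean(0);n=np.linalg.svd(Q-c)[2][2];n*=np.sign(n[2]);print("disc",len(Q),c,n,"centre head",c-.0115*n)
```

```text
cup (array([ 0.60216754, -0.18475168]), np.float64(0.026681554908335507)) 0.07329268364222091 [ 0.60203937 -0.18435275  0.07284739]
t 3.8 ee [0.5288 0.1679 0.2697] ori [-1.5702e+00 -8.0000e-04 -1.5750e+00] F [0.73 0.02 0.79] gap 0.087 q [ 0.27  0.15 -0.69  1.6   0.1   1.43 -2.01]
stake_head 0.64 323 180 [0.5357 0.1727 0.118 ]
stake_head 0.43 216 140 [0.5763 0.2789 0.118 ]
stake 0.75 323 144 [0.566  0.1728 0.059 ]
ball_stake 0.89 218 142 [0.5694 0.2974 0.06  ]
ball_stake 0.33 323 179 [0.5238 0.1734 0.06  ]
41497 [0.51566584 0.13000018 0.11202178] [0.56432854 0.20999726 0.39219434] [0.55580095 0.16943447 0.3795667 ]
ball 730 [0.51719198 0.28511165 0.11215263] [0.54756572 0.31412002 0.12832894]
disc 7953 [0.55469047 0.16619751 0.37968911] [ 0.7572941  -0.02569365  0.65256838] centre head [0.54598159 0.16649299 0.37218458]
```

View pics/w2.png

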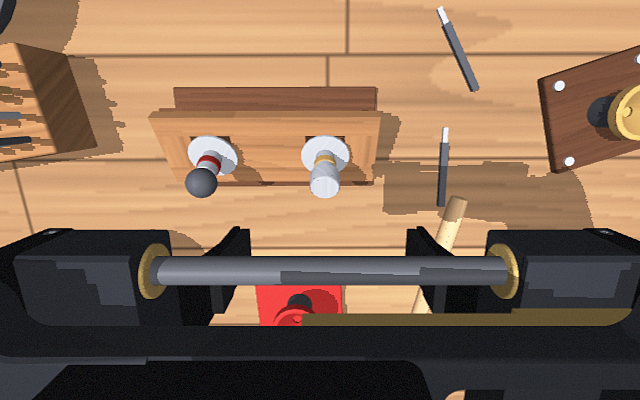

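Run:
```python
from h import *
W=np.load("w2.npz")["W"]
H=W[(W[...,2]>.108)&(W[...,2]<.16)&(abs(W[...,1]-.17)<.04)&(abs(W[...,0]-.526)<.05)]
print(len(H),H.min(0),H.max(0),np.median(H,0))
rng=np.random.default_rng(0);best=None
for _ in range(500):
    q=H[rng.choice(len(H),3,False)];n=np.cross(q[1]-q[0],q[2]-q[0]);n/=np.linalg.norm(n)+1e-12;n*=np.sign(n[2])
    i=abs((H-q[0])@n)<.0015
    if n[2]>.75 and n[0]<0 and (best is None or i.sum()>best[0].sum()):best=(i,n)
Q=H[best[0]];c=(Q.max(0)+Q.min(0))/2;n=np.linalg.svd(Q-Q.mean(0),full_matrices=False)[2][2];n*=np.sign(n[2]);print("disc",len(Q),c,Q.min(0),Q.max(0),n,"centre head",c-.0115*n)
```

```text
845 [0.51411643 0.15576862 0.10806471] [0.55059487 0.18693729 0.12689922] [0.53496306 0.17132261 0.11833305]
disc 529 [0.52806283 0.17147805 0.11843318] [0.51411643 0.15601882 0.1105855 ] [0.54200923 0.18693729 0.12628086] [-0.47340868  0.00477936  0.88082994] centre head [0.53350703 0.17142309 0.10830363]
```

Request:
{"op": "apply_moves", "data": {"deltas": [[-0.003, 0.06, 0.006, 0, 1], [-0.003, 0.12, 0.006, 0, 1], [-0.003, 0.15, 0.006, 0, 1], [-0.003, 0.15, 0.006, 0, 1], [-0.003, 0.15, 0.006, 0, 1]], "squeeze": 10}}

```text
t: 4.62
ee_pos: [0.5351, 0.1735, 0.1211]
orientation: [-1.568, 0.001, -1.571]
force: [0.3, 0.3, 0.6]
finger_gap: 0.087
```

Request:
{"op": "apply_moves", "data": {"deltas": [[0.002, 0.032, -0.002, 0, 1], [0.002, 0.032, -0.002, 0, 1], [0.002, 0.032, -0.002, 0, 0.45], [0.002, 0.032, -0.002, 0, 0.4], [0.002, 0.032, -0.002, 0, 0.2], [0.002, 0.032, -0.002, 0, 0.2], [0.002, 0.032, -0.002, 0, 0.2], [0.002, 0.032, -0.002, 0, 0.2]], "squeeze": 10}}

```text
t: 5.62
ee_pos: [0.5319, 0.1712, 0.0874]
orientation: [-1.571, -0.0, -1.571]
force: [-0.7, 1.2, -0.5]
finger_gap: 0.0347
```

Request:
{"op": "apply_moves", "data": {"deltas": [[0, -0.01, 0, 0, 0.2], [0, -0.02, 0, 0, 0.2], [0, -0.03, 0, 0, 0.2], [0, -0.04, 0, 0, 0.2], [0, -0.05, 0, 0, 0.2], [0, -0.06, 0, 0, 0.2], [0, -0.07, 0, 0, 0.2], [0, -0.08, 0, 0, 0.2], [0, -0.08, 0, 0, 0.2], [0, -0.08, 0, 0, 0.2]]}}

```text
t: 6.88
ee_pos: [0.5317, 0.1711, 0.1672]
orientation: [-1.571, -0.0, -1.571]
force: [-0.9, 0.1, -3.8]
finger_gap: 0.031
```

Run:
```python
from h import *
state()
p,d,W,K,T=cloud("scene");np.savez("s3.npz",p=p,W=W)
o=ctrl.get_obs()["ee_pos"]-T[:3,3];q=K@(T[:3,:3].T@o);u,v=(q[:2]/q[2]).astype(int);print(u,v)
a=p[max(0,v-50):v+70,u-60:u+60,::-1];b=ctrl.snapshot("wrist")[0][:,:,::-1]
cv2.imwrite("pics/c3.png",np.hstack([cv2.resize(a,(400,400)),b[:,120:520]]))
```

```text
t 6.88 ee [0.5317 0.1711 0.1672] ori [-1.5713e+00 -3.0000e-04 -1.5712e+00] F [-0.92  0.08 -3.76] gap 0.031 q [ 0.25  0.22 -0.69  1.73  0.15  1.24 -2.05]
360 144
```

View pics/c3.png

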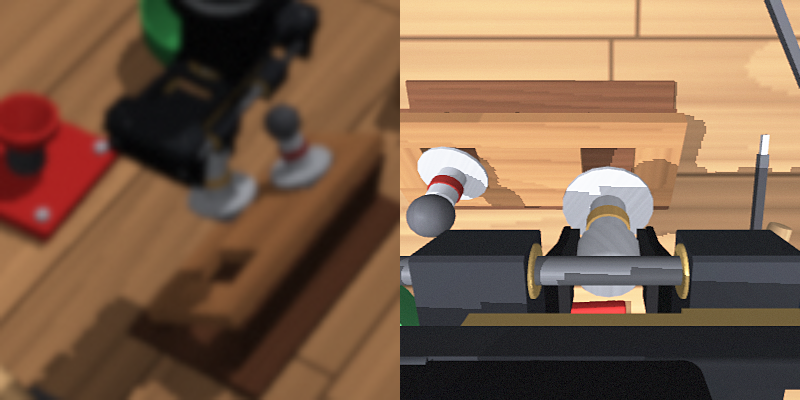

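```bash
cat >> h.py <<'E'
def tilt(W,p,ee,lo=.01,hi=.09,seed=0):
    "flange plane: points well below the grasp, bright grey"
    s=(p.max(-1).astype(int)-p.min(-1)<25)&(p.max(-1)>110)
    H=W[s&(abs(W[...,0]-ee[0])<.09)&(abs(W[...,1]-ee[1])<.04)&(W[...,2]<ee[2]-lo+.02)&(W[...,2]>ee[2]-hi)]
    rng=np.random.default_rng(seed);best=None
    for _ in range(1500):
        q=H[rng.choice(len(H),3,False)];n=np.cross(q[1]-q[0],q[2]-q[0]);n/=np.linalg.norm(n)+1e-12;n*=np.sign(n[2])
        i=abs((H-q[0])@n)<.0012
        if n[2]>.8 and (best is None or i.sum()>best[0].sum()):best=(i,n)
    Q=H[best[0]];n=np.linalg.svd(Q-Q.mean(0),full_matrices=False)[2][2];n*=np.sign(n[2])
    print("flange",len(H),len(Q),"n",n.round(3),"tilt deg",np.degrees(np.arctan2(n[:2],n[2])).round(1),"min",Q.min(0).round(4),"max",Q.max(0).round(4))
    return Q,n
E
python3 - <<'E'
from h import *
p,d,W,K,T=cloud("wrist");np.savez("w3.npz",p=p,W=W)
tilt(W,p,ctrl.get_obs()["ee_pos"])
E
```

```text
flange 4068 3254 n [-0.337 -0.007  0.942] tilt deg [-19.7  -0.4] min [0.5282 0.1433 0.1388] max [0.575  0.1982 0.1568]
```

Request:
{"op": "apply_moves", "data": {"deltas": [[0, -0.01, 0.0, 0, 0.2], [0, -0.02, 0.02, 0, 0.2], [0, -0.03, 0.02, 0, 0.2], [0, -0.03, 0.02, 0, 0.2]], "squeeze": 6.5}}

```text
t: 7.52
ee_pos: [0.552, 0.1717, 0.1985]
orientation: [-1.57, 0.001, -1.571]
force: [0.5, -0.2, -3.3]
finger_gap: 0.0315
```

Run:
```python
from h import *
state()
p,d,W,K,T=cloud("wrist")
tilt(W,p,ctrl.get_obs()["ee_pos"])
```

```text
t 7.53 ee [0.552  0.1717 0.1985] ori [-1.5697e+00  6.0000e-04 -1.5710e+00] F [ 0.53 -0.18 -3.31] gap 0.0315 q [ 0.25  0.24 -0.69  1.65  0.16  1.3  -2.04]
flange 3094 2683 n [-0.082 -0.004  0.997] tilt deg [-4.7 -0.2] min [0.5477 0.1439 0.1736] max [0.5867 0.1983 0.1786]
```

Request:
{"op": "apply_moves", "data": {"deltas": [[0.015, 0, 0.005, 0, 0.2], [0.05, 0, 0.01, 0, 0.2], [0.095, 0, 0.015, 0, 0.2], [0.14, 0, 0.02, 0, 0.2], [0.185, 0, 0.03, 0, 0.2], [0.23, 0, 0.035, 0, 0.2], [0.275, 0, 0.04, 0, 0.2], [0.315, 0, 0.045, 0, 0.2], [0.345, 0, 0.0475, 0, 0.2], [0.356, 0, 0.0475, 0, 0.2]], "squeeze": 9}}

```text
t: 8.82
ee_pos: [0.598, -0.1888, 0.1966]
orientation: [-1.573, -0.001, -1.576]
force: [-0.3, 0.2, -2.8]
finger_gap: 0.0318
```

Request:
{"op": "apply_moves", "data": {"deltas": [[0, 0.01, 0, 0, 0.2], [0, 0.02, 0, 0, 0.2], [0, 0.02, 0, 0, 0.2]]}}

```text
t: 9.2
ee_pos: [0.5984, -0.1827, 0.1759]
orientation: [-1.574, 0.001, -1.569]
force: [-0.6, -0.6, -3.4]
finger_gap: 0.032
```

Run:
```python
from h import *
state()
p,d,W,K,T=cloud("wrist");cv2.imwrite("pics/w4.png",p[:,:,::-1])
tilt(W,p,ctrl.get_obs()["ee_pos"])
m=(W[...,2]>.070)&(W[...,2]<.078)&(np.hypot(W[...,0]-.602,W[...,1]+.185)<.045)
P=W[m];print("cup",len(P),circ(P),P.min(0),P.max(0))
```

```text
t 9.2 ee [ 0.5984 -0.1827  0.1759] ori [-1.5736e+00  1.4000e-03 -1.5686e+00] F [-0.55 -0.59 -3.38] gap 0.032 q [ 0.64  0.34 -0.48  1.56  0.16  1.29 -1.43]
flange 3087 2691 n [-0.075 -0.005  0.997] tilt deg [-4.3 -0.3] min [ 0.5935 -0.2105  0.1509] max [ 0.6324 -0.1554  0.1558]
cup 905 (array([ 0.60365003, -0.18493657]), np.float64(0.02653725448323392)) [ 0.59981755 -0.21562345  0.07001742] [ 0.63367657 -0.15406642  0.07643641]
```

View pics/w4.png

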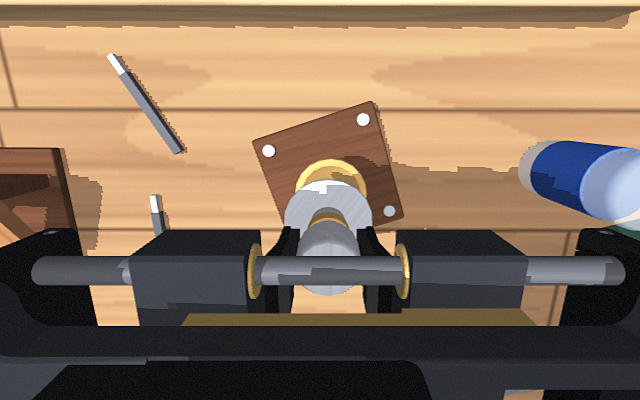

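Request:
{"op": "apply_moves", "data": {"deltas": [[0.002, 0.01, 0, 0, 0.2], [0.002, 0.025, 0, 0, 0.2], [0.002, 0.04, 0, 0, 0.2], [0.002, 0.05, 0, 0, 0.2], [0.002, 0.058, 0, 0, 0.2], [0.002, 0.062, 0, 0, 0.2], [0.002, 0.064, 0, 0, 0.2], [0.002, 0.066, 0, 0, 0.2]]}}

```text
t: 10.25
ee_pos: [0.5996, -0.1869, 0.1118]
orientation: [-1.57, -0.0, -1.571]
force: [-0.8, 0.2, -3.6]
finger_gap: 0.0318
```

Request:
{"op": "apply_moves", "data": {"deltas": [[0, 0.001, 0, 0, 0.2], [0, 0.002, 0, 0, 0.2], [0, 0.003, 0, 0, 0.2], [0, 0.004, 0, 0, 0.2]]}}

```text
t: 10.75
ee_pos: [0.5994, -0.1867, 0.1078]
orientation: [-1.571, -0.0, -1.571]
force: [-0.8, 0.8, 0.4]
finger_gap: 0.0316
```

Request:
{"op": "apply_moves", "data": {"deltas": [[-0.001, 0.0005, 0, 0, 0.2], [-0.002, 0.001, 0, 0, 0.2], [-0.002, 0.0015, 0, 0, 0.2], [-0.002, 0.002, 0, 0, 0.2]]}}

```text
t: 11.25
ee_pos: [0.5997, -0.1851, 0.1064]
orientation: [-1.57, -0.001, -1.571]
force: [-2.7, -0.1, 4.5]
finger_gap: 0.0314
```

Run:
```python
from h import *
state()
p,d,W,K,T=cloud("wrist")
tilt(W,p,ctrl.get_obs()["ee_pos"])
```

```text
t 11.25 ee [ 0.5997 -0.1851  0.1064] ori [-1.5698e+00 -7.0000e-04 -1.5714e+00] F [-2.7  -0.1   4.54] gap 0.0314 q [ 0.64  0.39 -0.47  1.64  0.19  1.16 -1.45]
flange 3133 2546 n [-0.049 -0.003  0.999] tilt deg [-2.8 -0.2] min [ 0.5952 -0.2129  0.0818] max [ 0.6327 -0.1578  0.0857]
```

Request:
{"op": "apply_moves", "data": {"deltas": [[0, 0, -0.001, 0, 0.2], [0, 0, -0.002, 0, 0.2], [0, 0, -0.003, 0, 0.2], [0, 0.001, -0.003, 0, 0.2], [0, 0.002, -0.003, 0, 0.2]], "squeeze": 6.5}}

```text
t: 11.92
ee_pos: [0.5969, -0.1847, 0.1038]
orientation: [-1.57, -0.0, -1.571]
force: [0.5, 0.5, 1.0]
finger_gap: 0.0317
```

Run:
```python
from h import *
state()
p,d,W,K,T=cloud("wrist")
tilt(W,p,ctrl.get_obs()["ee_pos"])
```

```text
t 11.93 ee [ 0.5969 -0.1847  0.1038] ori [-1.5695 -0.     -1.5711] F [0.5  0.54 1.04] gap 0.0317 q [ 0.64  0.39 -0.47  1.65  0.19  1.15 -1.45]
flange 3143 2564 n [-0.046 -0.004  0.999] tilt deg [-2.7 -0.2] min [ 0.5924 -0.2125  0.079 ] max [ 0.6297 -0.1573  0.0831]
```

Request:
{"op": "apply_moves", "data": {"deltas": [[0, 0.001, 0, 0, 0.2], [0, 0.002, 0.001, 0, 0.2], [0, 0.003, 0.0015, 0, 0.2], [0, 0.003, 0.002, 0, 0.2]]}}

```text
t: 12.48
ee_pos: [0.599, -0.1853, 0.1025]
orientation: [-1.569, -0.001, -1.571]
force: [-2.9, -0.7, 8.9]
finger_gap: 0.0317
```

Run:
```python
from h import *
state()
p,d,W,K,T=cloud("wrist")
tilt(W,p,ctrl.get_obs()["ee_pos"])
```

```text
t 12.47 ee [ 0.599  -0.1853  0.1025] ori [-1.5692e+00 -1.5000e-03 -1.5714e+00] F [-2.9  -0.66  8.88] gap 0.0317 q [ 0.64  0.39 -0.47  1.64  0.19  1.15 -1.45]
flange 2975 2445 n [ 0.003 -0.01   1.   ] tilt deg [ 0.2 -0.6] min [ 0.5941 -0.2124  0.0787] max [ 0.6297 -0.1582  0.0814]
```

Request:
{"op": "apply_moves", "data": {"deltas": [[0, 0.0005, -0.001, 0, 0.2], [0, 0.0008, -0.001, 0, 0.2], [0, 0.0008, -0.001, 0, 0.2], [0, 0.0008, -0.001, 0, 0.2]]}}

```text
t: 13.02
ee_pos: [0.5988, -0.1852, 0.1023]
orientation: [-1.567, -0.002, -1.571]
force: [-1.1, 1.0, 9.5]
finger_gap: 0.0314
```

Request:
{"op": "apply_moves", "data": {"deltas": [[0, -0.001, 0, 0, 0.37], [0, -0.001, 0, 0, 0.42], [0, -0.001, 0, 0, 0.47], [0, -0.001, 0, 0, 0.47], [0, -0.001, 0, 0, 0.47], [0, -0.001, 0, 0, 0.47]]}}

```text
t: 13.78
ee_pos: [0.5973, -0.1848, 0.1006]
orientation: [-1.571, -0.0, -1.571]
force: [0.1, 0.4, 0.6]
finger_gap: 0.0408
```

Run:
```python
from h import *
state()
p,d,W,K,T=cloud("wrist");cv2.imwrite("pics/w5.png",p[:,:,::-1]);np.savez("w5.npz",p=p,W=W)
tilt(W,p,ctrl.get_obs()["ee_pos"])
```

```text
t 13.78 ee [ 0.5973 -0.1848  0.1006] ori [-1.571  -0.     -1.5712] F [0.06 0.37 0.58] gap 0.0408 q [ 0.64  0.39 -0.47  1.65  0.19  1.15 -1.45]
flange 3416 2847 n [-0.015 -0.007  1.   ] tilt deg [-0.9 -0.4] min [ 0.5841 -0.2124  0.0784] max [ 0.6301 -0.1578  0.0815]
```

Request:
{"op": "apply_moves", "data": {"deltas": [[0, 0, 0, 0, 0.6], [0, 0, 0, 0, 0.6], [0, -0.015, 0, 0, 0.6], [0, -0.04, 0, 0, 0.6], [0, -0.06, 0.002, 0, 0.3], [0, -0.06, 0.0045, 0, 0], [0, -0.06, 0.0045, 0, 0], [0, -0.06, 0.0045, 0, 0], [0, -0.05, 0.0045, 0, 0], [0, -0.04, 0.0045, 0, 0]]}}

```text
t: 15.08
ee_pos: [0.6013, -0.1847, 0.1393]
orientation: [-1.572, 0.0, -1.571]
force: [0.2, 1.4, 0.1]
finger_gap: 0.003
```

Run:
```python
from h import *
state()
p,d,W,K,T=cloud("wrist")
ee=ctrl.get_obs()["ee_pos"].copy();ee[2]=.115
tilt(W,p,ee,lo=.02,hi=.05)
H=W[(W[...,2]>.126)&(W[...,2]<.138)&(np.hypot(W[...,0]-.602,W[...,1]+.185)<.03)];print(len(H),H.min(0),H.max(0),np.median(H,0)) if len(H) else 0
```

```text
t 15.07 ee [ 0.6013 -0.1847  0.1393] ori [-1.5720e+00  3.0000e-04 -1.5712e+00] F [0.21 1.45 0.09] gap 0.003 q [ 0.64  0.37 -0.48  1.6   0.18  1.22 -1.44]
flange 2302 2051 n [-0.019 -0.008  1.   ] tilt deg [-1.1 -0.5] min [ 0.5887 -0.2124  0.0784] max [ 0.6297 -0.1574  0.0814]
684 [ 0.59311587 -0.19965291  0.1260026 ] [ 0.61731742 -0.17090098  0.13546352] [ 0.61232065 -0.18528111  0.13310732]
```

Request:
{"op": "apply_moves", "data": {"deltas": [[0, 0.003, 0, 0, 0], [0, 0.005, 0, 0, 0], [0, 0.006, 0, 0, 0], [0, 0.007, 0, 0, 0], [0, 0.008, 0, 0, 0], [0, 0.0085, 0, 0, 0], [0, 0.0085, 0, 0, 0]]}}

```text
t: 16.0
ee_pos: [0.6027, -0.1848, 0.1336]
orientation: [-1.569, -0.001, -1.571]
force: [-1.1, 0.5, 6.2]
finger_gap: 0.0007
```

Request:
{"op": "apply_moves", "data": {"deltas": [[0, 0.0005, 0, 0, 0], [0, 0.001, 0, 0, 0], [0, 0.001, 0, 0, 0], [0, 0.001, 0, 0, 0], [0, 0.001, 0, 0, 0]]}}

```text
t: 16.62
ee_pos: [0.6029, -0.1848, 0.1336]
orientation: [-1.568, -0.001, -1.571]
force: [-1.8, 0.6, 9.1]
finger_gap: 0.0006
```

Request:
{"op": "apply_moves", "data": {"deltas": [[0, -0.003, 0, 0, 0], [0, -0.012, 0, 0, 0], [0, -0.03, 0, 0, 0.3], [0, -0.03, 0, 0, 0.52], [0, -0.03, 0, 0, 0.52], [0, -0.03, 0, 0, 0.52], [0, -0.03, 0, 0, 0.52]]}}

```text
t: 17.5
ee_pos: [0.6015, -0.1848, 0.1607]
orientation: [-1.572, 0.0, -1.571]
force: [-0.3, 0.2, 0.2]
finger_gap: 0.0411
```

Run:
```python
from h import *
state()
p,d,W,K,T=cloud("wrist")
ee=ctrl.get_obs()["ee_pos"].copy();ee[2]=.115
tilt(W,p,ee,lo=.02,hi=.05)
H=W[(W[...,2]>.131)&(W[...,2]<.137)&(np.hypot(W[...,0]-.602,W[...,1]+.185)<.03)];print(len(H),H.min(0),H.max(0),np.median(H,0)) if len(H) else 0
cv2.imwrite("pics/w6.png",p[:,:,::-1])
```

```text
t 17.5 ee [ 0.6015 -0.1848  0.1607] ori [-1.5716e+00  2.0000e-04 -1.5712e+00] F [-0.29  0.16  0.24] gap 0.0411 q [ 0.64  0.35 -0.48  1.57  0.17  1.26 -1.44]
flange 1960 1738 n [-0.009 -0.005  1.   ] tilt deg [-0.5 -0.3] min [ 0.5836 -0.2123  0.0783] max [ 0.6295 -0.1574  0.081 ]
1679 [ 0.58600242 -0.20037172  0.13100362] [ 0.61780444 -0.16956781  0.13545554] [ 0.60263538 -0.185282    0.13318806]
```

View pics/w6.png

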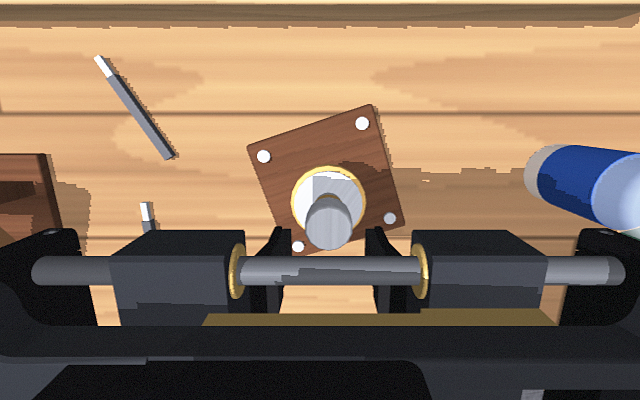

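Request:
{"op": "apply_moves", "data": {"deltas": [[0, 0.01, 0, 0, 0.52], [0, 0.025, 0, 0, 0.52], [0, 0.033, 0, 0, 0.52], [0, 0.033, 0, 0, 0.52]]}}

```text
t: 18.05
ee_pos: [0.601, -0.1846, 0.1268]
orientation: [-1.573, 0.001, -1.571]
force: [-0.2, 0.0, -0.5]
finger_gap: 0.0455
```

Request:
{"op": "apply_moves", "data": {"deltas": [[-0.003, 0, 0, 0, 0.52], [-0.005, 0, 0, 0, 0.52], [-0.006, 0, 0, 0, 0.52], [-0.007, 0, 0, 0, 0.52], [-0.008, 0, 0, 0, 0.52], [-0.009, 0, 0, 0, 0.52]]}}

```text
t: 18.8
ee_pos: [0.602, -0.1769, 0.1286]
orientation: [-1.57, -0.002, -1.572]
force: [0.6, -2.1, 1.2]
finger_gap: 0.0451
```

Run:
```python
from h import *
state()
p,d,W,K,T=cloud("wrist")
ee=np.array([.602,-.185,.115])
tilt(W,p,ee,lo=.02,hi=.05)
```

```text
t 18.8 ee [ 0.602  -0.1769  0.1286] ori [-1.57   -0.0016 -1.572 ] F [ 0.64 -2.08  1.24] gap 0.0451 q [ 0.63  0.37 -0.48  1.61  0.18  1.2  -1.46]
flange 2521 2220 n [-0.003  0.015  1.   ] tilt deg [-0.2  0.9] min [ 0.5837 -0.212   0.0784] max [ 0.6295 -0.1574  0.0816]
```

Request:
{"op": "apply_moves", "data": {"deltas": [[-0.001, 0, 0, 0, 0.52], [-0.002, 0, 0, 0, 0.52], [-0.003, 0, 0, 0, 0.52], [-0.004, 0, 0, 0, 0.52], [-0.004, 0, 0, 0, 0.52]]}}

```text
t: 19.48
ee_pos: [0.6019, -0.1718, 0.1283]
orientation: [-1.571, -0.0, -1.571]
force: [0.1, -3.2, 2.0]
finger_gap: 0.045
```

Run:
```python
from h import *
state()
p,d,W,K,T=cloud("wrist")
ee=np.array([.602,-.185,.115])
tilt(W,p,ee,lo=.02,hi=.05)
```

```text
t 19.48 ee [ 0.6019 -0.1718  0.1283] ori [-1.5707e+00 -2.0000e-04 -1.5710e+00] F [ 0.15 -3.16  1.96] gap 0.045 q [ 0.62  0.37 -0.48  1.62  0.18  1.2  -1.47]
flange 2439 2163 n [-0.002  0.109  0.994] tilt deg [-0.1  6.2] min [ 0.5871 -0.2116  0.0778] max [ 0.63   -0.1571  0.0858]
```

Rocked to 6.2°. I'll ease it back gently.

Request:
{"op": "apply_moves", "data": {"deltas": [[0, 0, 0, 0, 0.52], [0.0015, 0, 0, 0, 0.52], [0.003, 0, 0, 0, 0.52], [0.0045, 0, 0, 0, 0.52], [0.006, 0, 0, 0, 0.52], [0.0075, 0, 0, 0, 0.52], [0.01, 0, 0, 0, 0.52], [0.0125, 0, 0, 0, 0.52], [0.0125, 0, 0, 0, 0.52]]}}

```text
t: 20.65
ee_pos: [0.6018, -0.1847, 0.1282]
orientation: [-1.571, -0.0, -1.572]
force: [0.3, -0.1, -0.7]
finger_gap: 0.045
```

Run:
```python
from h import *
state()
p,d,W,K,T=cloud("wrist")
ee=np.array([.602,-.185,.115])
tilt(W,p,ee,lo=.02,hi=.05)
```

```text
t 20.65 ee [ 0.6018 -0.1847  0.1282] ori [-1.5708e+00 -2.0000e-04 -1.5718e+00] F [ 0.33 -0.08 -0.69] gap 0.045 q [ 0.64  0.38 -0.47  1.61  0.18  1.2  -1.45]
flange 2469 2183 n [0.048 0.045 0.998] tilt deg [2.8 2.6] min [ 0.5814 -0.2123  0.0777] max [ 0.6296 -0.158   0.0833]
```

Request:
{"op": "apply_moves", "data": {"deltas": [[0, -0.01, 0, 0, 0.52], [0, -0.03, 0, 0, 0.52], [0, -0.03, 0, 0, 0.52]]}}

```text
t: 21.08
ee_pos: [0.6037, -0.1846, 0.1614]
orientation: [-1.566, -0.002, -1.571]
force: [-0.8, 0.5, 0.2]
finger_gap: 0.0452
```

Run:
```python
from h import *
state()
p,d,W,K,T=cloud("wrist");cv2.imwrite("pics/w7.png",p[:,:,::-1])
ee=np.array([.602,-.185,.115])
tilt(W,p,ee,lo=.02,hi=.05)
H=W[(W[...,2]>.131)&(W[...,2]<.137)&(np.hypot(W[...,0]-.602,W[...,1]+.185)<.03)];n=np.linalg.svd(H-H.mean(0),full_matrices=False)[2][2];print(H.min(0),H.max(0),n)
```

```text
t 21.07 ee [ 0.6037 -0.1846  0.1614] ori [-1.5658 -0.0017 -1.5711] F [-0.84  0.55  0.17] gap 0.0452 q [ 0.64  0.35 -0.48  1.57  0.17  1.25 -1.44]
flange 1875 1644 n [0.044 0.048 0.998] tilt deg [2.5 2.8] min [ 0.5806 -0.2121  0.0775] max [ 0.6294 -0.1572  0.083 ]
[ 0.58874215 -0.198255    0.13105997] [ 0.61989728 -0.16737103  0.13639766] [0.04863517 0.04113221 0.99796932]
```

Request:
{"op": "apply_moves", "data": {"deltas": [[0.006, 0, -0.006, 0, 0], [0.006, 0, -0.006, 0, 0], [0.006, 0, -0.006, 0, 0], [0.006, 0.01, -0.006, 0, 0], [0.006, 0.02, -0.006, 0, 0], [0.006, 0.024, -0.006, 0, 0], [0.006, 0.026, -0.006, 0, 0], [0.006, 0.027, -0.006, 0, 0], [0.006, 0.028, -0.006, 0, 0]]}}

```text
t: 22.25
ee_pos: [0.5961, -0.1916, 0.1343]
orientation: [-1.57, -0.003, -1.572]
force: [-9.1, 0.4, 23.1]
finger_gap: 0.0002
```

Request:
{"op": "apply_moves", "data": {"deltas": [[0, 0.0007, 0, 0, 0], [0, 0.0014, 0, 0, 0], [0, 0.002, 0, 0, 0]]}}

```text
t: 22.62
ee_pos: [0.5962, -0.1918, 0.1342]
orientation: [-1.569, -0.004, -1.572]
force: [-10.9, 0.4, 30.3]
finger_gap: 0.0005
```

Request:
{"op": "apply_moves", "data": {"deltas": [[0, -0.002, 0, 0, 0], [0, -0.005, 0, 0, 0], [0, -0.008, 0, 0, 0], [0, -0.02, 0, 0, 0], [0, -0.03, 0, 0, 0], [0, -0.03, 0, 0, 0]]}}

```text
t: 23.38
ee_pos: [0.5967, -0.1904, 0.1594]
orientation: [-1.569, -0.001, -1.571]
force: [-0.5, 0.0, 0.3]
finger_gap: 0.0003
```

Run:
```python
from h import *
state()
p,d,W,K,T=cloud("wrist")
ee=np.array([.602,-.185,.115])
tilt(W,p,ee,lo=.02,hi=.05)
H=W[(W[...,2]>.131)&(W[...,2]<.137)&(np.hypot(W[...,0]-.602,W[...,1]+.185)<.03)];n=np.linalg.svd(H-H.mean(0),full_matrices=False)[2][2];print(H.min(0),H.max(0),n)
```

```text
t 23.38 ee [ 0.5967 -0.1904  0.1594] ori [-1.5687e+00 -7.0000e-04 -1.5711e+00] F [-0.51  0.    0.31] gap 0.0003 q [ 0.65  0.34 -0.48  1.58  0.16  1.25 -1.42]
flange 1943 1710 n [0.028 0.031 0.999] tilt deg [1.6 1.8] min [ 0.5809 -0.2127  0.0779] max [ 0.6296 -0.1576  0.0824]
[ 0.59698257 -0.198687    0.13103819] [ 0.61951489 -0.16823817  0.13594441] [0.05142393 0.02943738 0.99824297]
```

Request:
{"op": "apply_moves", "data": {"deltas": [[-0.0054, 0, 0.005, 10, 0.3], [-0.0054, 0, 0.005, 20, 0.7], [-0.0054, 0, 0.005, 30, 0.7], [-0.0054, 0, 0.005, 40, 0.7], [-0.0054, 0, 0.005, 45, 0.7], [-0.0054, 0, 0.005, 45, 0.7], [-0.0054, 0, 0.005, 45, 0.7], [-0.0054, 0, 0.005, 45, 0.7]]}}

```text
t: 24.42
ee_pos: [0.6008, -0.1849, 0.1581]
orientation: [-1.571, -0.0, -2.356]
force: [-0.6, 0.3, -1.2]
finger_gap: 0.0601
```

Request:
{"op": "apply_moves", "data": {"deltas": [[0, 0.01, 0, 0, 0.7], [0, 0.03, 0, 0, 0.7], [0, 0.045, 0, 0, 0.7], [0, 0.05, 0, 0, 0.7], [0, 0.05, 0, 0, 0.7], [0, 0.05, 0, 0, 0.7]]}}

```text
t: 25.18
ee_pos: [0.6013, -0.185, 0.1088]
orientation: [-1.57, 0.0, -2.357]
force: [0.1, -0.2, -1.1]
finger_gap: 0.0606
```

Request:
{"op": "apply_moves", "data": {"deltas": [[0, 0.003, 0, 0, 0.4], [0, 0.003, 0, 0, 0.3], [0, 0.003, 0, 0, 0.2], [0, 0.003, 0, 0, 0.2], [0, 0.003, 0, 0, 0.2], [0, 0.004, 0, 3, 0.2], [0, 0.0045, 0, -3, 0.2], [0, 0.0045, 0, 3, 0.2], [0, 0.0045, 0, -3, 0.2], [0, 0.0045, 0, 0, 0.2]], "squeeze": 12}}

```text
t: 26.42
ee_pos: [0.6013, -0.185, 0.1052]
orientation: [-1.569, 0.0, -2.357]
force: [-1.5, 1.0, 6.2]
finger_gap: 0.0313
```

Run:
```python
from h import *
state()
p,d,W,K,T=cloud("wrist")
ee=np.array([.602,-.185,.115])
tilt(W,p,ee,lo=.02,hi=.05)
```

```text
t 26.43 ee [ 0.6013 -0.185   0.1052] ori [-1.5695e+00  4.0000e-04 -2.3567e+00] F [-1.49  1.    6.17] gap 0.0313 q [ 0.55  0.38 -0.36  1.64  0.14  1.15 -2.21]
flange 2678 2261 n [ 0.024 -0.014  1.   ] tilt deg [ 1.4 -0.8] min [ 0.5844 -0.2125  0.0782] max [ 0.6302 -0.1678  0.0812]
```

Request:
{"op": "apply_moves", "data": {"deltas": [[0, 0, -0.0015, 3, 0.2], [0, 0, -0.003, -3, 0.2], [0, 0, -0.003, 3, 0.2], [0, 0, -0.003, 0, 0.2]]}}

```text
t: 26.98
ee_pos: [0.6005, -0.1842, 0.1054]
orientation: [-1.566, 0.001, -2.357]
force: [2.1, -1.2, 3.5]
finger_gap: 0.0315
```

Run:
```python
from h import *
state()
p,d,W,K,T=cloud("wrist")
ee=np.array([.602,-.185,.115])
tilt(W,p,ee,lo=.02,hi=.05)
```

```text
t 26.98 ee [ 0.6005 -0.1842  0.1054] ori [-1.5659e+00  1.5000e-03 -2.3570e+00] F [ 2.12 -1.23  3.46] gap 0.0315 q [ 0.55  0.37 -0.36  1.64  0.14  1.15 -2.21]
flange 2753 2359 n [0.001 0.009 1.   ] tilt deg [0.  0.5] min [ 0.5838 -0.2126  0.0789] max [ 0.63   -0.1664  0.0816]
```

Request:
{"op": "apply_moves", "data": {"deltas": [[0, 0, 0.0008, 0, 0.2], [0, -0.001, 0.0008, 0, 0.2], [0, -0.001, 0.0008, 0, 0.38], [0, -0.001, 0.0008, 0, 0.42], [0, -0.001, 0.0008, 0, 0.5], [0, -0.001, 0.0008, 0, 0.6], [0, -0.001, 0.0008, 0, 0.7], [0, -0.001, 0.0008, 0, 0.7], [0, -0.02, 0.0008, 0, 0.7], [0, -0.06, 0.0008, 0, 0.7]], "squeeze": 5}}

```text
t: 28.28
ee_pos: [0.5982, -0.1831, 0.1636]
orientation: [-1.574, -0.001, -2.357]
force: [0.8, -0.1, 0.1]
finger_gap: 0.0607
```

Run:
```python
from h import *
state()
p,d,W,K,T=cloud("wrist")
ee=np.array([.602,-.185,.115])
tilt(W,p,ee,lo=.02,hi=.05)
H=W[(W[...,2]>.131)&(W[...,2]<.137)&(np.hypot(W[...,0]-.602,W[...,1]+.185)<.03)];n=np.linalg.svd(H-H.mean(0),full_matrices=False)[2][2];print(H.min(0),H.max(0),n)
```

```text
t 28.27 ee [ 0.5982 -0.1831  0.1636] ori [-1.5737e+00 -1.4000e-03 -2.3566e+00] F [ 0.82 -0.14  0.13] gap 0.0607 q [ 0.55  0.33 -0.37  1.58  0.12  1.26 -2.19]
flange 1977 1690 n [-0.011  0.019  1.   ] tilt deg [-0.7  1.1] min [ 0.5744 -0.2125  0.0786] max [ 0.6302 -0.1581  0.0814]
[ 0.58609612 -0.19978574  0.13104279] [ 0.61757967 -0.1687527   0.13526857] [5.34184605e-04 9.34548615e-03 9.99956187e-01]
```

Request:
{"op": "apply_moves", "data": {"deltas": [[0, -0.03, 0, 0, 0.7], [0, -0.06, 0, 0, 0.7], [0, -0.06, 0, 0, 0.7], [0, -0.06, 0, 0, 0.7]]}}

```text
t: 28.82
ee_pos: [0.5991, -0.1833, 0.2238]
orientation: [-1.571, -0.0, -2.357]
force: [-0.1, -0.9, -0.5]
finger_gap: 0.0607
```

Run:
```python
from h import *
state()
ee=np.array([.602,-.185,.115])
for k in range(3):
    p,d,W,K,T=cloud("wrist")
    tilt(W,p,ee,lo=.02,hi=.05,seed=k)
    H=W[(W[...,2]>.131)&(W[...,2]<.137)&(np.hypot(W[...,0]-.602,W[...,1]+.185)<.03)];n=np.linalg.svd(H-H.mean(0),full_matrices=False)[2][2];n*=np.sign(n[2]);print("top",H.min(0),H.max(0),n)
    G=W[(abs(W[...,2])<.006)&(np.hypot(W[...,0]-.602,W[...,1]+.185)<.25)];n=np.linalg.svd(G-G.mean(0),full_matrices=False)[2][2];print("table",len(G),n*np.sign(n[2]),G.mean(0))
cv2.imwrite("pics/w8.png",p[:,:,::-1])
```

```text
t 28.82 ee [ 0.5991 -0.1833  0.2238] ori [-1.5705e+00 -1.0000e-04 -2.3565e+00] F [-0.05 -0.89 -0.5 ] gap 0.0607 q [ 0.55  0.29 -0.37  1.5   0.11  1.37 -2.18]
flange 1291 1105 n [-0.007  0.022  1.   ] tilt deg [-0.4  1.3] min [ 0.575  -0.2125  0.0781] max [ 0.63   -0.1574  0.0816]
top [ 0.58606448 -0.19971261  0.13100594] [ 0.61776528 -0.16865228  0.13578267] [-0.0033727   0.01180813  0.99992459]
table 66248 [-3.04763775e-04 -9.99720203e-04  9.99999454e-01] [ 6.02056695e-01 -2.31183679e-01  1.90349379e-04]
flange 1295 1100 n [-0.01   0.018  1.   ] tilt deg [-0.6  1. ] min [ 0.5747 -0.2125  0.0784] max [ 0.6296 -0.1575  0.0815]
top [ 0.58662118 -0.19979136  0.13106516] [ 0.61742778 -0.1684506   0.13574242] [-0.00311354  0.00804988  0.99996275]
table 66516 [-2.81329119e-04 -9.89975585e-04  9.99999470e-01] [ 6.01956978e-01 -2.30922839e-01  1.92393811e-04]
flange 1297 1108 n [-0.007  0.021  1.   ] tilt deg [-0.4  1.2] min [ 0.5746 -0.2124  0.0782] max [ 0.63   -0.1577  0.0815]
top [ 0.58622863 -0.19971566  0.13100054] [ 0.61767924 -0.16870838  0.13547372] [-0.00740263  0.01293095  0.99988899]
table 66638 [-3.07937558e-04 -9.49854976e-04  9.99999501e-01] [ 6.01837431e-01 -2.30892164e-01  1.94771084e-04]
```

View pics/w8.png

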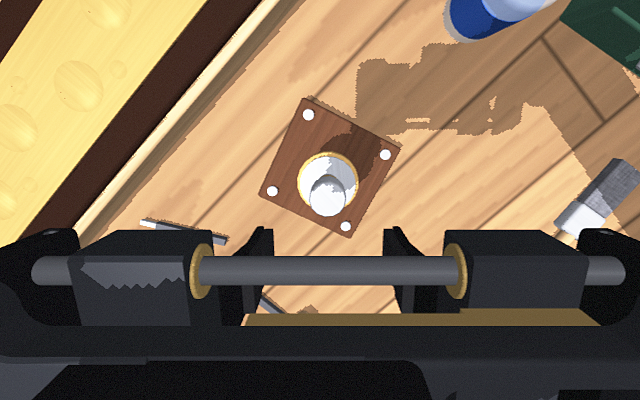

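Run:
```python
from h import *
print(ctrl.job_done())
```

```text
the job is handed in; nothing more can be done
None
```

The stake is standing free in the brass cup and the job is handed in, at about 29 s of the 61 s allowed. No verdict was reported, so the results below are my own measurements.

- **Pick:** The moves could not tilt the tool, so I gripped the head from straight above. A light grip of about 6.5 N then let the stake swing from leaning 20° to about 4° as it hung.
- **Press:** I pressed it home twice, with about 9.5 N while still gripping and 9.1 N from above with the fingers shut. Afterwards it stood free, about 0.5° off vertical, with the head top at 133 mm as expected for fully home.
- **Rock:** A push of about 3 N near the top of the head leaned it to about 6.2°, with the foot still in the cup.
- **A check that failed:** After the rock it did not drop fully back and stayed cocked at about 3.7°. Pressing on the top again only brought that down to 2.4°. That push also reached about 30 N instead of 10 N, because I misjudged the height. With the stake's weight added it was still below the 50 N limit. I then re-gripped the head with the jaws turned 45°, worked it upright with small twists under a light press, and let go.
- **Final checks:** The two tilt readings disagree slightly: 1.1–1.4° from the foot's rim and 0.5–0.9° from the head top, against a limit of 2°. The rim sits within about 1 mm of the cup axis, and the head top is at about 133 mm. The gripper is clear. I steered clear of the other tools but did not re-measure where they lie.

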